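Plant the pipes on the voicing chest

TASK

Move the four organ pipes from the storage rack to the voicing chest, each into the block that is bored for it: the longest, widest pipe in the block with the widest hole, and so on in order of size down to the shortest pipe in the narrowest hole. Leave every pipe standing upright with its toe fully down in its block. The metal is soft, so keep the pipes upright, lower them in without letting them drop, and do not disturb the brass tuning cone.

Things in the scene. Friction and masses are not known exactly. Their poses are not given: they have to be found in the camera images.
- longest_pipe_mid (a point): Middle (half-way up the axis) of the longest and widest of four tin-grey organ pipes, 212 mm long, 200 g, z up. Flat top 106 mm above, toe 106 mm below. Body 43 mm across; lowest 70 mm a cone to a 6 mm toe. Stands in the near, pale storage rack (pipes 85 mm apart); the rack board reaches 62 mm above the toe: lift clear. Grip the top 20 to 40 mm, fingers before and behind the row.
- second_pipe_mid (a point): Middle (half-way up the axis) of the second longest of four tin-grey organ pipes, 190 mm long, 150 g, z up. Flat top 95 mm above, toe 95 mm below. Body 36 mm across; lowest 70 mm a cone to a 6 mm toe. Stands in the near, pale storage rack (pipes 85 mm apart); the rack board reaches 62 mm above the toe: lift clear. Grip the top 20 to 40 mm, fingers before and behind the row.
- third_pipe_mid (a point): Middle (half-way up the axis) of the third longest of four tin-grey organ pipes, 170 mm long, 110 g, z up. Flat top 85 mm above, toe 85 mm below. Body 29 mm across; lowest 70 mm a cone to a 6 mm toe. Stands in the near, pale storage rack (pipes 85 mm apart); the rack board reaches 62 mm above the toe: lift clear. Grip the top 20 to 40 mm, fingers before and behind the row.
- shortest_pipe_mid (a point): Middle (half-way up the axis) of the shortest and narrowest of four tin-grey organ pipes, 150 mm long, 80 g, z up. Flat top 75 mm above, toe 75 mm below. Body 23 mm across; lowest 70 mm a cone to a 6 mm toe. Stands in the near, pale storage rack (pipes 85 mm apart); the rack board reaches 62 mm above the toe: lift clear. Grip the top 20 to 40 mm, fingers before and behind the row.
- block_51: Block with the widest hole of four (51 mm), for the pipe 43 mm across; in a row 85 mm apart on the dark far chest. 76 mm square. Origin: underside centre, 30 mm above the bench; y along the row, z up. Top of rack board 68 mm above origin, 12 mm thick, hole on the z axis; below it a 28 mm countersink guides the toe to its seat, 6 mm above origin. Play at the board 5 mm.
- block_44: Block with the second widest hole of four (44 mm), for the pipe 36 mm across; in a row 85 mm apart on the dark far chest. 76 mm square. Origin: underside centre, 30 mm above the bench; y along the row, z up. Top of rack board 68 mm above origin, 12 mm thick, hole on the z axis; below it a 28 mm countersink guides the toe to its seat, 6 mm above origin. Play at the board 5 mm.
- block_37: Block with the third widest hole of four (37 mm), for the pipe 29 mm across; in a row 85 mm apart on the dark far chest. 76 mm square. Origin: underside centre, 30 mm above the bench; y along the row, z up. Top of rack board 68 mm above origin, 12 mm thick, hole on the z axis; below it a 28 mm countersink guides the toe to its seat, 6 mm above origin. Play at the board 5 mm.
- block_31: Block with the narrowest hole of four (31 mm), for the pipe 23 mm across; in a row 85 mm apart on the dark far chest. 76 mm square. Origin: underside centre, 30 mm above the bench; y along the row, z up. Top of rack board 68 mm above origin, 12 mm thick, hole on the z axis; below it a 28 mm countersink guides the toe to its seat, 6 mm above origin. Play at the board 5 mm.
- tuning_cone: A solid brass tuning cone, 60 mm across its base and 105 mm high, standing point up on the bench near the +y (left) end of the two rows. Origin: centre of its base; z up. A bystander.
There are look-alikes about, which are no part of the job. Leave any blue or green look-alike of the part that bears second_pipe_mid alone.

How it is judged:
By the outcome, as a careful person would: the job done as asked, in the order asked, and still so for the second after the job is handed in, with the robot touching nothing.
It also fails if it takes over 104 s, if anything falls off the work surface, if the arm or the gripper's body presses on something with over 40 N, if the wrist force passes 120 N, or if a joint passes its speed limit or range.

ROBOT

A 6-joint arm with a two-finger parallel gripper is mounted at the origin on the work surface. World frame = base frame: x ahead of the robot, y to its left, z up, the work surface at z = 0. Lengths are in m, angles in rad, forces in N, time in s.
With the tool pointing down it reaches from about 0.375 to 0.75 m from the base axis. Payload 9 kg.
Tool frame: the origin (TCP) lies between the finger pads; the fingertips stand finger_overhang ahead of it and the grasp point (between the pads) lies 5 mm behind it (finger_overhang is the distance from the TCP to the fingertips, in m); z points along the fingers, y is the direction in which the jaws open and shut (so a half turn about z gives the same grasp; the last joint's range is limited). The gripper opens to 85 mm and grips with 20 to 120 N. Pads are 22 mm wide; open, the fingers measure 114 mm over their backs; the gripper's body (76 mm by 85 mm) begins 54 mm behind the grasp point. The pads swing forward as they close: fully open they stand 13 mm farther back than shut.
Start: joints at [-1.429, 0.104, 0.097, 1.564, 0, 1.353], TCP at [0.211, -0.562, 0.245] pointing down, gripper open.
Joint ranges: [-2.99, 2.99], [-0.84, 1.86], [-1.1, 1.16], [-1.84, 2.11], [-1.51, 1.56], [-3.14, 3.14]. Speed limits (rad/s): [2.22, 2.22, 2.57, 3.14, 3.14, 3.14].

INTERFACE

Orientations are given as a rotation vector (axis times angle).
In Python, from bench import get_state, capture, job_done, search_frame, cut_out, finger_overhang gives the robot as it stands.
- The arm moves only by the tool carry_out, never from a script. Its argument "targets" is a list of rows, each an object with "delta_rot": the turn, a rotation vector about the tool's x, y, z in rad, a list of three; "offset": the shift along the tool's x, y, z in mm, a list of three; "claw": the finger opening in mm, from 0 to 85.4. A call has 1 to 8 rows; each row is the pose to reach, as a shift and turn from the pose commanded when the call began, along the tool's axes at that moment; what a row does not reach only later rows make up. A row lasts 1/12 s, in which the tool goes at most 41.7 mm and 7.16 degrees, less where a joint would pass 70% of its speed; a pose out of reach is approached as far as the arm can. A call with a gripper value outside its range is refused whole. The fingers move at their own pace and stop on an object; the grip force is fixed at half the most. Time passes only in rows, so rows that repeat a pose let the fingers close. It gives the time, the measured TCP pose, the force and the opening at its end, in the units of the state.
- get_state(): the state, without advancing time (a new reading comes with each control period).
- capture(name): name is "scene" or "top"; returns a dict with "frame" (480x640x3 uint8, red, green, blue), "intrinsics" (3x3 intrinsics, pixels), "k1" (the pictures are not rectified: a ray, as slopes to the right and down, at radius r is drawn at 1 + k1 r^2 times it, then the intrinsics apply), "view" (4x4, takes a point from world to camera coordinates). Camera axes: x right, y down, z forward; pixel columns grow to the right and rows downward; lengths in m; the calibration is good to about 2 mm. A picture is of the moment at which its call begins. There is no depth.
- job_done(): hands the job in, once; it reports no verdict.
Trained networks look in the newest picture that a camera, given by its name, has taken for a name from the list of things; names that differ only in an ending like _2 or _b are one class to them, and where a whole thing is asked for, a point or a joint stands for the part that bears it (a point fixed in the world has none). Each returns a list of dicts, best first, with "confidence" (0 to 1); they miss things now and then, are a little off and sometimes report something else, mostly with a low value. They report only what shows in the picture. A call takes as long as a camera call. They do not tell look-alikes from the thing itself.
- search_frame(camera, target): "xy" ([column, row] in pixels, amid what is visible of it).
- cut_out(camera, target): "mask" (480x640 bool, what is visible of it) and "xy" ([column, row] in pixels, amid what is visible of it).
The state is a dict: "t": time; "joints": joint angles; "joint_vel": joint speeds; "joint_efforts": joint torques, N m; "tool_pos": TCP position; "tcp_rot": TCP orientation; "force": force on the tool from outside, world axes, zero at the start; "moment": the same for the moment, N m; "finger_gap": opening from 0.0 (shut) to 1.0 (fully open).
Only numpy, scipy, OpenCV 4.12 (cv2) and the standard library are available. Lean on these libraries where they do the work, as an engineer would, in place of code of your own. Each camera call takes 0.05 s, during which the arm holds its last target. There are 200 camera calls.

## Working session

There is one attempt and no reset: what is moved stays moved. The work goes in short steps, Python scripts to look and compute and a tool call to move; the robot and the scene stay as the last step left them, time stands still between calls to the robot, and variables do not carry over. Pictures are saved under pics/ and viewed, about 12 in all and at most 16, crops included, and the job is handed in when it is done.

Besides the shell and the picture viewer there is one more tool, called as a command line: name --argument value ..., lists and objects as JSON in quotes. carry_out: Moves the arm, as the interface text tells. Its arguments: {"type":"object","properties":{"targets":{"type":"array"}},"required":["targets"]}

```bash
mkdir -p pics; ls; cat > h.py <<'E'
import numpy as np, cv2
from bench import *
def ray(c,xy):
    K=np.array(c["intrinsics"]);V=np.array(c["view"])
    d=np.array([(xy[0]-K[0,2])/K[0,0],(xy[1]-K[1,2])/K[1,1]]);u=d.copy()
    for _ in range(20): u=d/(1+c["k1"]*(u@u))
    R=V[:3,:3]; return -R.T@V[:3,3], R.T@np.r_[u,1]
def atz(c,xy,z):
    o,d=ray(c,xy); return o+d*(z-o[2])/d[2]
def proj(c,P):
    K=np.array(c["intrinsics"]);V=np.array(c["view"]); p=V[:3,:3]@np.array(P)+V[:3,3]; u=p[:2]/p[2]
    u=u*(1+c["k1"]*(u@u)); return u*[K[0,0],K[1,1]]+[K[0,2],K[1,2]]
def tri(c1,a,c2,b):
    A=[];B=[]
    for c,x in((c1,a),(c2,b)):
        o,d=ray(c,x);d=d/np.linalg.norm(d);M=np.eye(3)-np.outer(d,d);A.append(M);B.append(M@o)
    return np.linalg.lstsq(np.vstack(A),np.hstack(B),rcond=None)[0]
def save(c,n): cv2.imwrite(f"pics/{n}.png",c["frame"][:,:,::-1])
E
python3 - <<'E'
from h import *
np.set_printoptions(precision=4,suppress=True)
s=get_state();print({k:s[k] for k in("t","tool_pos","tcp_rot","finger_gap","joints")},finger_overhang)
for n in("scene","top"):
    c=capture(n);save(c,n+"0");print(n,-np.array(c["view"])[:3,:3].T@np.array(c["view"])[:3,3],np.array(c["view"])[2,:3])
    for t in("longest_pipe_mid","second_pipe_mid","third_pipe_mid","shortest_pipe_mid","block_51","block_44","block_37","block_31","tuning_cone"):
        print(t,[(np.round(r["xy"]).tolist(),round(r["confidence"],2)) for r in search_frame(n,t)])
E
```

```text
pics
{'t': 0.0, 'tool_pos': array([ 0.2112, -0.5613,  0.2445]), 'tcp_rot': array([-3.0896, -0.5619, -0.0001]), 'finger_gap': 0.995876315125933, 'joints': array([-1.4287,  0.1047,  0.0965,  1.5639,  0.    ,  1.3531])} 0.014
scene [ 0.8241 -0.2899  0.8431] [-0.3746  0.426  -0.8235]
longest_pipe_mid [([300.0, 220.0], 0.96), ([280.0, 439.0], 0.48)]
second_pipe_mid [([173.0, 258.0], 0.94), ([218.0, 215.0], 0.8), ([256.0, 264.0], 0.77), ([338.0, 202.0], 0.54)]
third_pipe_mid [([212.0, 309.0], 0.92)]
shortest_pipe_mid [([337.0, 199.0], 0.76)]
block_51 [([373.0, 357.0], 0.85), ([323.0, 396.0], 0.77), ([282.0, 440.0], 0.63), ([410.0, 312.0], 0.58)]
block_44 [([373.0, 357.0], 0.85), ([323.0, 396.0], 0.77), ([282.0, 440.0], 0.63), ([410.0, 312.0], 0.58)]
block_37 [([373.0, 357.0], 0.85), ([323.0, 396.0], 0.77), ([282.0, 440.0], 0.63), ([410.0, 312.0], 0.58)]
block_31 [([373.0, 357.0], 0.85), ([323.0, 396.0], 0.77), ([282.0, 440.0], 0.63), ([410.0, 312.0], 0.58)]
tuning_cone [([415.0, 208.0], 0.77)]
top [0.4568 0.0609 0.9551] [ 0.0644 -0.0054 -0.9979]
longest_pipe_mid [([306.0, 267.0], 0.62), ([301.0, 168.0], 0.27)]
second_pipe_mid [([388.0, 334.0], 0.92), ([356.0, 266.0], 0.84), ([338.0, 332.0], 0.65), ([309.0, 268.0], 0.37)]
third_pipe_mid [([400.0, 271.0], 0.74)]
shortest_pipe_mid [([260.0, 261.0], 0.76)]
block_51 [([342.0, 173.0], 0.93), ([389.0, 177.0], 0.92), ([298.0, 168.0], 0.91), ([430.0, 180.0], 0.86)]
block_44 [([342.0, 173.0], 0.93), ([389.0, 177.0], 0.92), ([298.0, 168.0], 0.91), ([430.0, 180.0], 0.86)]
block_37 [([342.0, 173.0], 0.93), ([389.0, 177.0], 0.92), ([298.0, 168.0], 0.91), ([430.0, 180.0], 0.86)]
block_31 [([342.0, 173.0], 0.93), ([389.0, 177.0], 0.92), ([298.0, 168.0], 0.91), ([430.0, 180.0], 0.86)]
tuning_cone [([202.0, 234.0], 0.56)]
```

View pics/scene0.png

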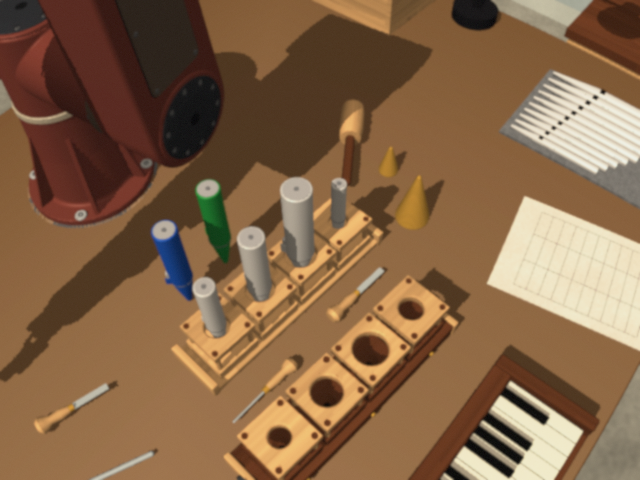

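View pics/top0.png

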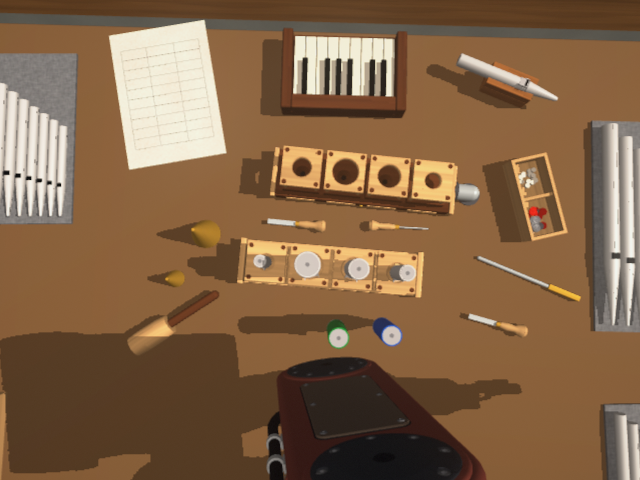

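```bash
python3 - <<'E'
import cv2
def crop(n,x,y,w,h,s):
    i=cv2.imread(f"pics/{n}0.png")[y:y+h,x:x+w]
    i=cv2.resize(i,None,fx=s,fy=s,interpolation=cv2.INTER_CUBIC)
    for k in range(0,w,20): cv2.putText(i,str(x+k),(k*s,10),0,.35,(255,255,255),1);cv2.line(i,(k*s,12),(k*s,18),(255,255,255),1)
    for k in range(0,h,20): cv2.putText(i,str(y+k),(0,k*s+4),0,.35,(255,255,255),1);cv2.line(i,(24,k*s),(30,k*s),(255,255,255),1)
    cv2.imwrite(f"pics/{n}_c.png",i)
crop("top",230,140,260,150,3)
crop("scene",140,160,330,290,2)
E
```

```text
(no output)
```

View pics/top_c.png

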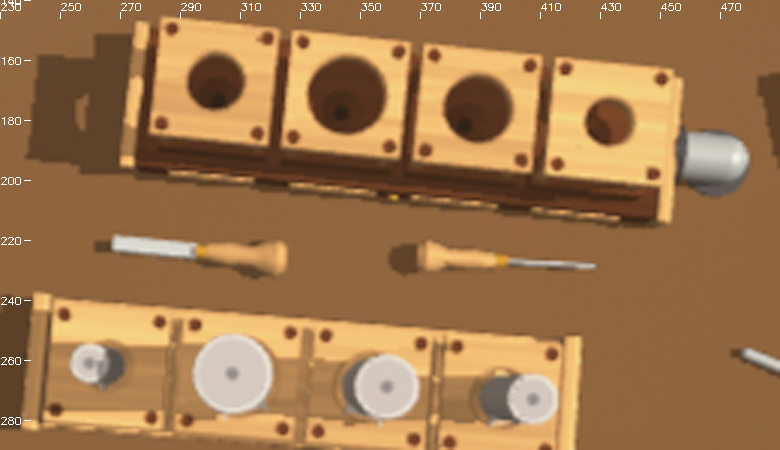

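View pics/scene_c.png

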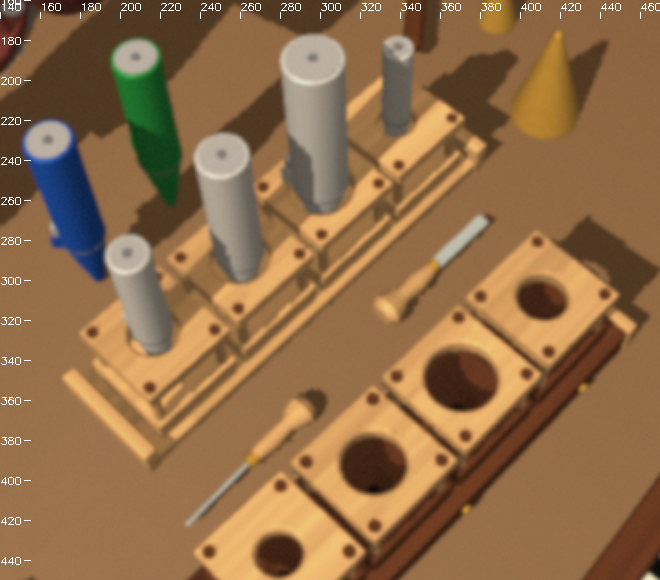

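```bash
python3 - <<'E'
from h import *
np.set_printoptions(precision=4,suppress=True)
S=capture("scene");T=capture("top")
L={"short":((259.5,261),(339,182.5)),"long":((307.3,264.3),(296,188.5)),"second":((358.7,268.7),(250.5,237)),"third":((407.5,273),(203.5,286.5)),
"b37":((302,167),(411,309)),"b51":((345.5,171.3),(370.5,349.5)),"b44":((389.3,176),(326.5,392)),"b31":((433,180.3),(279,437.5)),
"blue":((391,335),(164,230)),"green":((338.5,338),(208,218)),
"cone":((194,230),(419,174))}
for k,(t,s) in L.items():
    P=tri(T,t,S,s);print(k,P,proj(T,P)-t, "topz.098",atz(T,t,.098)[:2],atz(S,s,.098)[:2])
print("rack boards screws top: near/far"); 
# rack board hints: base end plate corners on bench
E
```

```text
short [0.4695 0.1663 0.1683] [-0.0258 -0.027 ] topz.098 [0.4705 0.1757] [0.4326 0.2138]
long [0.4649 0.0809 0.2298] [0.1309 0.1332] topz.098 [0.4666 0.0848] [0.3875 0.1603]
second [ 0.46   -0.0039  0.2071] [0.1737 0.1678] topz.098 [ 0.4608 -0.0131] [0.3972 0.0448]
third [ 0.455  -0.089   0.1863] [0.1176 0.1058] topz.098 [ 0.455 -0.106] [ 0.4052 -0.0622]
b37 [0.6545 0.1005 0.0939] [-0.0487 -0.0556] topz.098 [0.6534 0.1002] [0.6555 0.0984]
b51 [0.6483 0.0157 0.0925] [0.1061 0.1159] topz.098 [0.6473 0.0162] [0.6494 0.0132]
b44 [ 0.6414 -0.0693  0.0929] [0.0642 0.0658] topz.098 [ 0.6405 -0.0684] [ 0.6426 -0.0709]
b31 [ 0.6351 -0.1544  0.0929] [0.1944 0.1821] topz.098 [ 0.6344 -0.1527] [ 0.636  -0.1557]
blue [ 0.3499 -0.0625  0.1883] [0.2924 0.2669] topz.098 [ 0.3378 -0.0764] [ 0.2839 -0.0316]
green [0.3316 0.0224 0.1134] [0.2736 0.2657] topz.098 [0.3298 0.0223] [0.3206 0.0286]
cone [0.5263 0.2995 0.1118] [-0.5468 -0.5869] topz.098 [0.5263 0.3023] [0.5216 0.3119]
rack boards screws top: near/far
```

```bash
cat > goal.py <<'E'
import sys
from h import *
from scipy.spatial.transform import Rotation as R
np.set_printoptions(precision=4,suppress=True)
def go(*wps,yaw=-.065,pos=None,rot=None):
    s=get_state();p=np.array(s["tool_pos"]) if pos is None else np.array(pos);r=R.from_rotvec(s["tcp_rot"])
    print("t",s["t"],"at",p,"rot",np.array(s["tcp_rot"]),"gap",s["finger_gap"],"F",np.array(s["force"]),"q",np.array(s["joints"]))
    # tool y=(cos yaw,sin yaw,0), z down
    y=np.array([np.cos(yaw),np.sin(yaw),0]);z=np.array([0,0,-1.]);G=R.from_matrix(np.c_[np.cross(y,z),y,z])
    for w in wps: print("to",w,"offset",np.round(1000*r.inv().apply(np.array(w)-p),1),"rot",(r.inv()*G).as_rotvec())
if __name__=="__main__": go(*[tuple(map(float,a.split(","))) for a in sys.argv[1:]])
E
python3 - <<'E'
from goal import *
go((.55,-.25,.33),(.465,.081,.33))
E
```

```text
t 1.1 at [ 0.2113 -0.5616  0.2453] rot [ 3.0908  0.5621 -0.    ] gap 1.0023249290572458 F [-0.8796 -1.3662 -0.2581] q [-1.4287  0.1041  0.0973  1.5639 -0.      1.3531]
to (0.55, -0.25, 0.33) offset [ 426.7 -172.4  -84.7] rot [ 0.     0.    -1.146]
to (0.465, 0.081, 0.33) offset [ 463.7 -512.1  -84.7] rot [ 0.     0.    -1.146]
```

carry_out --targets '[{"delta_rot":[0,0,0],"offset":[0,0,-40],"claw":85},{"delta_rot":[0,0,-0.12],"offset":[0,0,-80],"claw":85},{"delta_rot":[0,0,-0.24],"offset":[40,-16,-85],"claw":85},{"delta_rot":[0,0,-0.36],"offset":[78,-32,-85],"claw":85},{"delta_rot":[0,0,-0.48],"offset":[116,-48,-85],"claw":85},{"delta_rot":[0,0,-0.6],"offset":[154,-64,-85],"claw":85},{"delta_rot":[0,0,-0.72],"offset":[192,-80,-85],"claw":85},{"delta_rot":[0,0,-0.84],"offset":[230,-94,-85],"claw":85}]'

```text
t: 1.77
tool_pos: [0.3946, -0.3909, 0.3307]
tcp_rot: [2.587, 1.781, -0.0]
force: [-0.0, -0.7, -0.1]
finger_gap: 0.998
```

```bash
python3 goal.py .55,-.25,.33 .465,.081,.33
```

```text
t 1.7667 at [ 0.3946 -0.3909  0.3307] rot [ 2.5873  1.7807 -0.    ] gap 0.9976477273550338 F [-0.0409 -0.6916 -0.1206] q [-1.0162  0.0053  0.1516  1.7164  0.      0.9198]
to (0.55, -0.25, 0.33) offset [187.1  94.9   0.6] rot [ 0.0005  0.0005 -0.3002]
to (0.465, 0.081, 0.33) offset [ 465.9 -102.7    0.4] rot [ 0.0005  0.0005 -0.3002]
```

carry_out --targets '[{"delta_rot":[0,0,-0.1],"offset":[40,-5,0],"claw":85},{"delta_rot":[0,0,-0.2],"offset":[80,-12,0],"claw":85},{"delta_rot":[0,0,-0.3],"offset":[120,-21,0],"claw":85},{"delta_rot":[0,0,-0.3],"offset":[160,-30,0],"claw":85},{"delta_rot":[0,0,-0.3],"offset":[200,-39,0],"claw":85},{"delta_rot":[0,0,-0.3],"offset":[240,-48,0],"claw":85},{"delta_rot":[0,0,-0.3],"offset":[280,-57,0],"claw":85},{"delta_rot":[0,0,-0.3],"offset":[320,-66,0],"claw":85}]'

```text
t: 2.43
tool_pos: [0.4478, -0.0686, 0.3305]
tcp_rot: [2.299, 2.14, 0.0]
force: [0.9, 0.6, -1.0]
finger_gap: 0.997
```

carry_out --targets '[{"delta_rot":[0,0,0],"offset":[0,0,0],"claw":85},{"delta_rot":[0,0,0],"offset":[0,0,0],"claw":85}]'

```text
t: 2.6
tool_pos: [0.4482, -0.0684, 0.3307]
tcp_rot: [2.293, 2.146, 0.0]
force: [1.0, -1.5, -0.4]
finger_gap: 0.994
```

```bash
python3 goal.py .465,.081,.33 .465,.081,.205
```

```text
t 2.6 at [ 0.4482 -0.0684  0.3307] rot [2.2934 2.1457 0.0005] gap 0.993564291410115 F [ 1.0431 -1.4679 -0.379 ] q [-0.4414 -0.3017 -0.127   1.7446 -0.0001  1.1959]
to (0.465, 0.081, 0.33) offset [150.2   6.9   0.6] rot [ 0.0009  0.0004 -0.0015]
to (0.465, 0.081, 0.205) offset [150.3   6.7 125.6] rot [ 0.0009  0.0004 -0.0015]
```

carry_out --targets '[{"delta_rot":[0,0,0],"offset":[40,2,0],"claw":85},{"delta_rot":[0,0,0],"offset":[80,4,0],"claw":85},{"delta_rot":[0,0,0],"offset":[120,6,0],"claw":85},{"delta_rot":[0,0,0],"offset":[150,7,0],"claw":85},{"delta_rot":[0,0,0],"offset":[150,7,30],"claw":85},{"delta_rot":[0,0,0],"offset":[150,7,60],"claw":85},{"delta_rot":[0,0,0],"offset":[150,7,90],"claw":85},{"delta_rot":[0,0,0],"offset":[150,7,100],"claw":85}]'

```text
t: 3.27
tool_pos: [0.4642, 0.0778, 0.2259]
tcp_rot: [-2.297, -2.137, 0.006]
force: [-0.2, -0.1, -0.6]
finger_gap: 0.996
```

```bash
python3 - <<'E'
from goal import *
go((.465,.081,.205))
save(capture("scene"),"a")
c=capture("top");save(c,"at")
E
```

```text
t 3.2667 at [0.4642 0.0778 0.2259] rot [-2.2975 -2.1374  0.0056] gap 0.9959137697440439 F [-0.1611 -0.0971 -0.6053] q [-0.1126 -0.2905 -0.3101  1.5562 -0.0004  1.5304]
to (0.465, 0.081, 0.205) offset [ 3.2  0.6 20.9] rot [-0.0051  0.0001 -0.0072]
```

View pics/a.png

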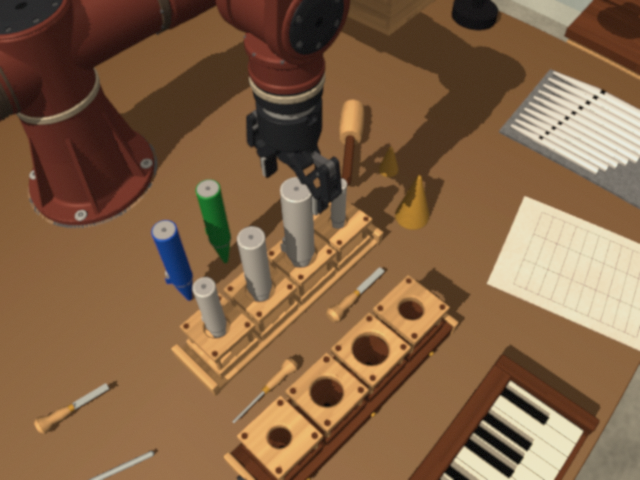

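```bash
python3 - <<'E'
from goal import *
c=capture("scene"); print(c["k1"])
for P in [(.51,.078,.22),(.42,.078,.22),(.464,.078,.226),(.465,.081,.23),(.648,.0157,.098)]: print(P,proj(c,P))
i=cv2.imread("pics/a.png")[130:250,220:380];i=cv2.resize(i,None,fx=4,fy=4,interpolation=2)
t=cv2.imread("pics/at.png")[190:310,230:390];t=cv2.resize(t,None,fx=4,fy=4,interpolation=2)
cv2.imwrite("pics/a2.png",cv2.resize(np.hstack([i,t]),(800,300)))
E
```

```text
-0.19472205176814303
(0.51, 0.078, 0.22) [321.1475 211.5902]
(0.42, 0.078, 0.22) [270.3253 178.2914]
(0.464, 0.078, 0.226) [294.3968 191.2819]
(0.465, 0.081, 0.23) [296.3418 188.3554]
(0.648, 0.0157, 0.098) [370.7748 347.6072]
```

View pics/a2.png

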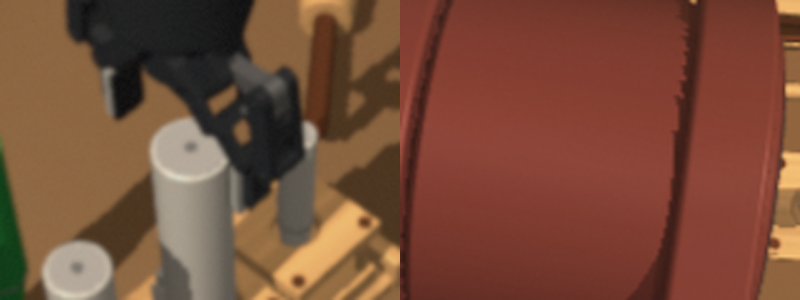

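carry_out --targets '[{"delta_rot":[-0.005,0,-0.007],"offset":[3,1,10],"claw":85},{"delta_rot":[-0.005,0,-0.007],"offset":[3,1,21],"claw":85},{"delta_rot":[-0.005,0,-0.007],"offset":[3,1,21],"claw":60},{"delta_rot":[-0.005,0,-0.007],"offset":[3,1,21],"claw":25},{"delta_rot":[-0.005,0,-0.007],"offset":[3,1,21],"claw":25},{"delta_rot":[-0.005,0,-0.007],"offset":[3,1,21],"claw":25},{"delta_rot":[-0.005,0,-0.007],"offset":[3,1,21],"claw":25},{"delta_rot":[-0.005,0,-0.007],"offset":[3,1,21],"claw":25}]'

```text
t: 4.08
tool_pos: [0.467, 0.0815, 0.2101]
tcp_rot: [2.288, 2.146, 0.006]
force: [-1.5, 0.7, 5.9]
finger_gap: 0.49
```

carry_out --targets '[{"delta_rot":[0,0,0],"offset":[0,0,0],"claw":25},{"delta_rot":[0,0,0],"offset":[0,0,0],"claw":25},{"delta_rot":[0,0,0],"offset":[0,0,0],"claw":25},{"delta_rot":[0,0,0],"offset":[0,0,0],"claw":25}]'

```text
t: 4.42
tool_pos: [0.4671, 0.0815, 0.2101]
tcp_rot: [2.288, 2.146, 0.006]
force: [-1.4, 0.1, 6.3]
finger_gap: 0.489
```

```bash
python3 goal.py .465,.081,.205
```

```text
t 4.4167 at [0.4671 0.0815 0.2101] rot [2.288  2.1461 0.0064] gap 0.48904680908555875 F [-1.4251  0.06    6.2766] q [-0.1041 -0.2968 -0.3441  1.5173  0.0001  1.5307]
to (0.465, 0.081, 0.205) offset [-0.7 -2.1  5.1] rot [0.0061 0.0002 0.001 ]
```

carry_out --targets '[{"delta_rot":[0,0,0],"offset":[0,0,-6],"claw":25},{"delta_rot":[0,0,0],"offset":[0,0,-18],"claw":25},{"delta_rot":[0,0,0],"offset":[0,0,-36],"claw":25},{"delta_rot":[0,0,0],"offset":[0,0,-55],"claw":25},{"delta_rot":[0,0,0],"offset":[0,0,-75],"claw":25},{"delta_rot":[0,0,0],"offset":[0,0,-95],"claw":25},{"delta_rot":[0,0,0],"offset":[0,0,-110],"claw":25},{"delta_rot":[0,0,0],"offset":[0,0,-116],"claw":25}]'

```text
t: 5.08
tool_pos: [0.4668, 0.0815, 0.3283]
tcp_rot: [2.287, 2.145, 0.009]
force: [0.2, 0.2, -1.4]
finger_gap: 0.49
```

carry_out --targets '[{"delta_rot":[0,0,0],"offset":[0,0,0],"claw":25},{"delta_rot":[0,0,0],"offset":[0,0,0],"claw":25}]'

```text
t: 5.25
tool_pos: [0.4663, 0.0816, 0.325]
tcp_rot: [2.289, 2.147, 0.005]
force: [-0.2, 0.1, -3.0]
finger_gap: 0.487
```

```bash
python3 goal.py .648,.016,.325
python3 - <<'E'
from h import *
save(capture("scene"),"b")
E
```

```text
t 5.25 at [0.4663 0.0816 0.325 ] rot [2.2888 2.1467 0.0051] gap 0.4866308841692192 F [-0.1577  0.0915 -2.978 ] q [-0.1042 -0.2508 -0.0953  1.7213  0.0001  1.5307]
to (0.648, 0.016, 0.325) offset [-53.8 185.5   1. ] rot [0.0049 0.0001 0.001 ]
```

View pics/b.png

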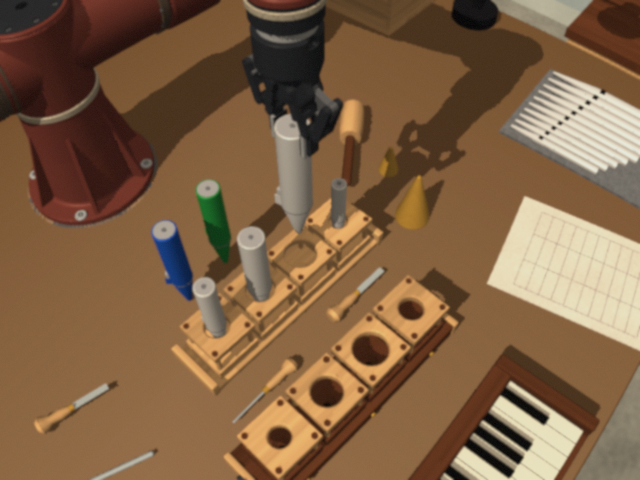

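```bash
python3 - <<'E'
from h import *
c=capture("scene");p=np.array(get_state()["tool_pos"])
for dz in(.022,.027,-.185,-.190): print(dz,proj(c,p+[0,0,dz]))
r=cut_out("scene","longest_pipe_mid")
for q in r[:2]:
    m=q["mask"];ys,xs=np.nonzero(m);print(q["confidence"],q["xy"],ys.min(),ys.max())
    for y in range(ys.min(),ys.max()+1,8):
        x=xs[ys==y]; print(y,x.min(),x.max(),x.mean().round(1),end=" | ")
E
```

```text
0.022 [293.26773553 124.41206169]
0.027 [293.08098955 121.29991321]
-0.185 [299.64999181 229.10155278]
-0.19 [299.77643256 231.14484531]
0.72 [293.6, 175.3] 115 233
115 285 289 287.0 | 123 275 308 288.1 | 131 274 298 286.0 | 139 275 298 286.5 | 147 276 299 287.5 | 155 276 299 287.5 | 163 277 311 294.0 | 171 278 311 294.5 | 179 279 311 295.0 | 187 277 311 294.0 | 195 274 312 293.0 | 203 277 312 294.5 | 211 285 309 297.0 | 219 289 306 297.5 | 227 293 303 298.0 |
```

carry_out --targets '[{"delta_rot":[0.005,0,0],"offset":[-4,15,0],"claw":25},{"delta_rot":[0.005,0,0],"offset":[-13,45,0],"claw":25},{"delta_rot":[0.005,0,0],"offset":[-23,80,0],"claw":25},{"delta_rot":[0.005,0,0],"offset":[-34,115,0],"claw":25},{"delta_rot":[0.005,0,0],"offset":[-44,150,0],"claw":25},{"delta_rot":[0.005,0,0],"offset":[-51,175,0],"claw":25},{"delta_rot":[0.005,0,0],"offset":[-54.6,186.5,0],"claw":25},{"delta_rot":[0.005,0,0],"offset":[-54.6,186.5,0],"claw":25}]'

```text
t: 6.07
tool_pos: [0.6502, 0.0139, 0.3233]
tcp_rot: [-2.291, -2.146, 0.003]
force: [0.8, 1.0, -2.1]
finger_gap: 0.486
```

carry_out --targets '[{"delta_rot":[0,0,0],"offset":[0,0,0],"claw":25},{"delta_rot":[0,0,0],"offset":[0,0,0],"claw":25},{"delta_rot":[0,0,0],"offset":[0,0,0],"claw":25},{"delta_rot":[0,0,0],"offset":[0,0,0],"claw":25}]'

```text
t: 6.4
tool_pos: [0.6482, 0.0157, 0.3268]
tcp_rot: [2.29, 2.149, 0.001]
force: [0.1, 0.4, -0.8]
finger_gap: 0.49
```

```bash
python3 goal.py .6488,.015,.325 
python3 - <<'E'
from h import *
c=capture("scene");T=capture("top")
a=c["frame"][120:420,270:470];b=T["frame"][110:260,280:430]
cv2.imwrite("pics/c.png",np.hstack([cv2.resize(a,(400,600),interpolation=2),cv2.resize(b,(400,400),interpolation=2)[:,:],][:1])[:,:,::-1])
cv2.imwrite("pics/ct.png",cv2.resize(b,(450,450),interpolation=2)[:,:,::-1])
p=np.array(get_state()["tool_pos"]);print("toe expected",proj(c,p-[0,0,.19]))
r=cut_out("scene","longest_pipe_mid")
m=r[0]["mask"];ys,xs=np.nonzero(m)
for y in range(ys.min(),ys.max()+1,8):
    x=xs[ys==y]; print(y,x.min(),x.max(),x.mean().round(1),end=" | ")
E
```

```text
t 6.4 at [0.6482 0.0157 0.3268] rot [2.2903 2.1494 0.0005] gap 0.489687186118309 F [ 0.0652  0.3534 -0.8324] q [-0.177   0.3005  0.4678  1.7374 -0.0001  1.4573]
to (0.6488, 0.015, 0.325) offset [-0.7  0.6  1.8] rot [0.0007 0.0002 0.0015]
toe expected [372.8362637  335.11534815]
226 376 385 380.5 | 234 365 389 377.0 | 242 363 391 377.0 | 250 363 396 379.5 | 258 362 396 379.0 | 266 361 394 377.5 | 274 360 393 376.5 | 282 360 398 379.0 | 290 359 397 378.0 | 298 356 395 375.5 | 306 351 393 372.0 | 314 356 392 374.0 | 322 362 387 374.5 | 330 365 379 372.0 |
```

View pics/c.png

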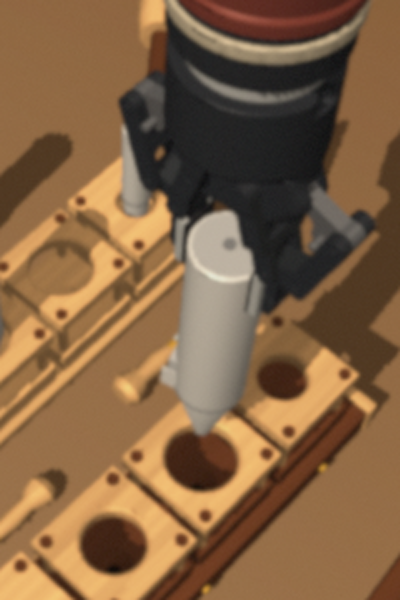

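carry_out --targets '[{"delta_rot":[0,0,0],"offset":[0,1,8],"claw":25},{"delta_rot":[0,0,0],"offset":[0,1,20],"claw":25},{"delta_rot":[0,0,0],"offset":[0,1,34],"claw":25},{"delta_rot":[0,0,0],"offset":[0,1,48],"claw":25},{"delta_rot":[0,0,0],"offset":[0,1,62],"claw":25},{"delta_rot":[0,0,0],"offset":[0,1,74],"claw":25},{"delta_rot":[0,0,0],"offset":[0,1,82],"claw":25},{"delta_rot":[0,0,0],"offset":[0,1,85],"claw":25}]'

```text
t: 7.22
tool_pos: [0.6491, 0.0153, 0.2392]
tcp_rot: [-2.29, -2.148, 0.002]
force: [-0.1, -0.7, -1.5]
finger_gap: 0.487
```

carry_out --targets '[{"delta_rot":[0,0,0],"offset":[0,0,0],"claw":25},{"delta_rot":[0,0,0],"offset":[0,0,2],"claw":25},{"delta_rot":[0,0,0],"offset":[0,0,4],"claw":25},{"delta_rot":[0,0,0],"offset":[0,0,6],"claw":25},{"delta_rot":[0,0,0],"offset":[0,0,8],"claw":25},{"delta_rot":[0,0,0],"offset":[0,0,8],"claw":25}]'

```text
t: 7.72
tool_pos: [0.6498, 0.0151, 0.2329]
tcp_rot: [-2.291, -2.149, 0.0]
force: [0.2, -0.0, -1.0]
finger_gap: 0.489
```

Not down yet; continue in small steps.

carry_out --targets '[{"delta_rot":[0,0,0],"offset":[0,0,1],"claw":25},{"delta_rot":[0,0,0],"offset":[0,0,2],"claw":25},{"delta_rot":[0,0,0],"offset":[0,0,3],"claw":25},{"delta_rot":[0,0,0],"offset":[0,0,4],"claw":25},{"delta_rot":[0,0,0],"offset":[0,0,4],"claw":25}]'

```text
t: 8.13
tool_pos: [0.6498, 0.0152, 0.229]
tcp_rot: [-2.291, -2.149, 0.0]
force: [0.5, 0.2, -3.1]
finger_gap: 0.49
```

carry_out --targets '[{"delta_rot":[0,0,0],"offset":[0,0,1],"claw":25},{"delta_rot":[0,0,0],"offset":[0,0,2],"claw":25},{"delta_rot":[0,0,0],"offset":[0,0,3],"claw":25},{"delta_rot":[0,0,0],"offset":[0,0,3],"claw":25}]'

```text
t: 8.47
tool_pos: [0.6501, 0.0151, 0.2281]
tcp_rot: [2.29, 2.148, 0.002]
force: [-2.5, 1.4, 8.8]
finger_gap: 0.489
```

carry_out --targets '[{"delta_rot":[0,0,0],"offset":[0,0,1],"claw":25},{"delta_rot":[0,0,0],"offset":[0,0,2],"claw":25},{"delta_rot":[0,0,0],"offset":[0,0,2],"claw":25}]'

```text
t: 8.72
tool_pos: [0.6503, 0.015, 0.228]
tcp_rot: [2.289, 2.147, 0.003]
force: [-4.6, 0.6, 19.7]
finger_gap: 0.493
```

carry_out --targets '[{"delta_rot":[0,0,0],"offset":[0,0,-1.5],"claw":25},{"delta_rot":[0,0,0],"offset":[0,0,-2],"claw":50},{"delta_rot":[0,0,0],"offset":[0,0,-2],"claw":85},{"delta_rot":[0,0,0],"offset":[0,0,-2],"claw":85},{"delta_rot":[0,0,0],"offset":[0,0,-2],"claw":85},{"delta_rot":[0,0,0],"offset":[0,0,-2],"claw":85}]'

```text
t: 9.22
tool_pos: [0.6497, 0.0151, 0.2258]
tcp_rot: [-2.291, -2.149, 0.001]
force: [-0.8, -0.2, -0.9]
finger_gap: 0.991
```

carry_out --targets '[{"delta_rot":[0,0,0],"offset":[0,0,-10],"claw":85},{"delta_rot":[0,0,0],"offset":[0,0,-30],"claw":85},{"delta_rot":[0,0,0],"offset":[0,0,-65],"claw":85},{"delta_rot":[0,0,0],"offset":[0,0,-100],"claw":85},{"delta_rot":[0,0,0],"offset":[0,0,-100],"claw":85}]'

```text
t: 9.63
tool_pos: [0.6512, 0.0148, 0.3349]
tcp_rot: [2.285, 2.143, 0.009]
force: [0.1, -0.6, 1.7]
finger_gap: 0.994
```

```bash
python3 goal.py .461,-.004,.325 .461,-.004,.185
```

```text
t 9.6333 at [0.6512 0.0148 0.3349] rot [2.2854 2.1435 0.0094] gap 0.9943904745418908 F [ 0.1165 -0.6376  1.6701] q [-0.1774  0.304   0.4871  1.7436 -0.0001  1.4574]
to (0.461, -0.004, 0.325) offset [ -31.  -188.7    8. ] rot [0.0101 0.0013 0.0009]
to (0.461, -0.004, 0.185) offset [ -30.8 -190.1  148. ] rot [0.0101 0.0013 0.0009]
```

carry_out --targets '[{"delta_rot":[0,0,0],"offset":[-6,-36,0],"claw":85},{"delta_rot":[0,0,0],"offset":[-12,-74,0],"claw":85},{"delta_rot":[0,0,0],"offset":[-18,-112,0],"claw":85},{"delta_rot":[0,0,0],"offset":[-25,-150,0],"claw":85},{"delta_rot":[0,0,0],"offset":[-31,-187,0],"claw":85},{"delta_rot":[0,0,0],"offset":[-31,-187,0],"claw":85},{"delta_rot":[0,0,0],"offset":[-31,-187,30],"claw":85},{"delta_rot":[0,0,0],"offset":[-31,-187,60],"claw":85}]'

```text
t: 10.3
tool_pos: [0.4619, -0.0043, 0.2681]
tcp_rot: [2.288, 2.145, 0.005]
force: [-0.3, -0.8, -1.0]
finger_gap: 0.996
```

carry_out --targets '[{"delta_rot":[0,0,0],"offset":[0,0,10],"claw":85},{"delta_rot":[0,0,0],"offset":[0,0,15],"claw":85},{"delta_rot":[0,0,0],"offset":[0,0,15],"claw":85},{"delta_rot":[0,0,0],"offset":[0,0,15],"claw":85}]'

```text
t: 10.63
tool_pos: [0.4617, -0.004, 0.2526]
tcp_rot: [2.291, 2.149, 0.001]
force: [-0.4, -0.2, 1.1]
finger_gap: 0.996
```

```bash
python3 goal.py .461,-.004,.185; python3 - <<'E'
from h import *
c=capture("scene");S=c["frame"]
a=cv2.resize(S[100:400,150:450],(600,600),interpolation=2)
cv2.imwrite("pics/d.png",a[:,:,::-1])
E
```

```text
t 10.6333 at [ 0.4617 -0.004   0.2526] rot [2.2905 2.1485 0.0008] gap 0.9955990596257009 F [-0.3515 -0.1763  1.0936] q [-0.293  -0.3199 -0.2857  1.6038 -0.0001  1.3417]
to (0.461, -0.004, 0.185) offset [-0.1 -0.8 67.6] rot [0.0012 0.0004 0.0011]
```

View pics/d.png

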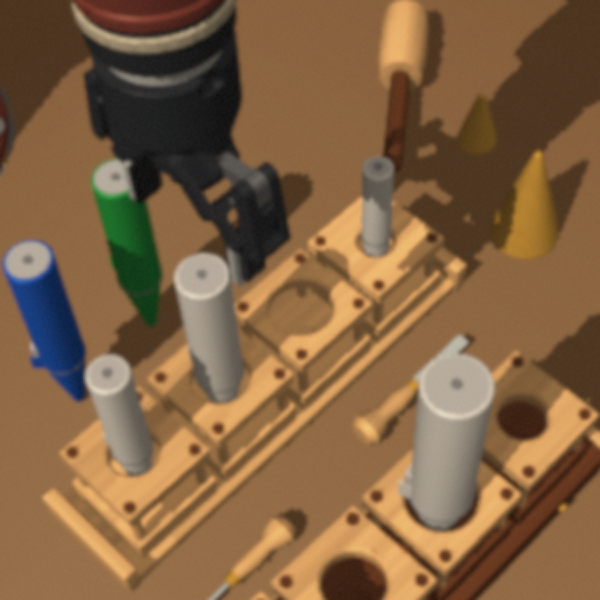

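carry_out --targets '[{"delta_rot":[0,0,0],"offset":[0,0,25],"claw":85},{"delta_rot":[0,0,0],"offset":[0,0,50],"claw":85},{"delta_rot":[0,0,0],"offset":[0,0,67],"claw":85},{"delta_rot":[0,0,0],"offset":[0,0,67],"claw":85},{"delta_rot":[0,0,0],"offset":[0,0,67],"claw":55},{"delta_rot":[0,0,0],"offset":[0,0,67],"claw":20},{"delta_rot":[0,0,0],"offset":[0,0,67],"claw":20},{"delta_rot":[0,0,0],"offset":[0,0,67],"claw":20}]'

```text
t: 11.35
tool_pos: [0.462, -0.0041, 0.1858]
tcp_rot: [2.29, 2.148, 0.002]
force: [-0.2, -0.7, -0.1]
finger_gap: 0.446
```

carry_out --targets '[{"delta_rot":[0,0,0],"offset":[0,0,0],"claw":20},{"delta_rot":[0,0,0],"offset":[0,0,0],"claw":20},{"delta_rot":[0,0,0],"offset":[0,0,0],"claw":20},{"delta_rot":[0,0,0],"offset":[0,0,0],"claw":20}]'

```text
t: 11.68
tool_pos: [0.462, -0.0041, 0.1859]
tcp_rot: [2.29, 2.148, 0.002]
force: [-0.7, 0.1, 5.4]
finger_gap: 0.409
```

carry_out --targets '[{"delta_rot":[0,0,0],"offset":[0,0,-6],"claw":20},{"delta_rot":[0,0,0],"offset":[0,0,-18],"claw":20},{"delta_rot":[0,0,0],"offset":[0,0,-36],"claw":20},{"delta_rot":[0,0,0],"offset":[0,0,-55],"claw":20},{"delta_rot":[0,0,0],"offset":[0,0,-75],"claw":20},{"delta_rot":[0,0,0],"offset":[0,0,-95],"claw":20},{"delta_rot":[0,0,0],"offset":[0,0,-110],"claw":20},{"delta_rot":[0,0,0],"offset":[0,0,-116],"claw":20}]'

```text
t: 12.35
tool_pos: [0.4618, -0.004, 0.3035]
tcp_rot: [2.289, 2.147, 0.003]
force: [0.8, 1.0, -1.3]
finger_gap: 0.411
```

carry_out --targets '[{"delta_rot":[0,0,0],"offset":[-4,15,0],"claw":20},{"delta_rot":[0,0,0],"offset":[-13,45,0],"claw":20},{"delta_rot":[0,0,0],"offset":[-23,80,0],"claw":20},{"delta_rot":[0,0,0],"offset":[-34,115,0],"claw":20},{"delta_rot":[0,0,0],"offset":[-44,150,0],"claw":20},{"delta_rot":[0,0,0],"offset":[-51,174,0],"claw":20},{"delta_rot":[0,0,0],"offset":[-54,185,0],"claw":20},{"delta_rot":[0,0,0],"offset":[-54,185,0],"claw":20}]'

```text
t: 13.02
tool_pos: [0.6438, -0.0706, 0.2983]
tcp_rot: [-2.291, -2.147, 0.002]
force: [0.4, 0.6, -2.5]
finger_gap: 0.403
```

carry_out --targets '[{"delta_rot":[0,0,0],"offset":[0,0,0],"claw":20},{"delta_rot":[0,0,0],"offset":[0,0,0],"claw":20},{"delta_rot":[0,0,0],"offset":[0,0,0],"claw":20},{"delta_rot":[0,0,0],"offset":[0,0,0],"claw":20}]'

```text
t: 13.35
tool_pos: [0.6418, -0.0691, 0.3009]
tcp_rot: [2.291, 2.149, 0.0]
force: [0.8, 0.3, -0.7]
finger_gap: 0.408
```

```bash
python3 goal.py .6425,-.07,.21; python3 - <<'E'
from h import *
c=capture("scene");S=c["frame"];p=np.array(get_state()["tool_pos"]);print("toe exp",proj(c,p-[0,0,.168]))
a=cv2.resize(S[120:420,250:450],(400,600),interpolation=2)
cv2.imwrite("pics/e.png",a[:,:,::-1])
E
```

```text
t 13.35 at [ 0.6418 -0.0691  0.3009] rot [2.2905 2.1491 0.0004] gap 0.40751858270992825 F [ 0.7854  0.2586 -0.695 ] q [-0.3094  0.2712  0.3853  1.6841 -0.0001  1.3251]
to (0.6425, -0.07, 0.21) offset [-0.8  0.7 90.9] rot [0.0007 0.0003 0.0013]
toe exp [326.96137789 380.64312093]
```

View pics/e.png

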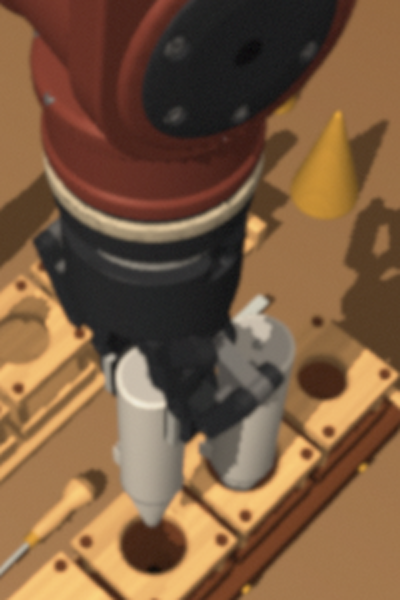

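carry_out --targets '[{"delta_rot":[0,0,0],"offset":[-0.5,0.7,8],"claw":20},{"delta_rot":[0,0,0],"offset":[-0.5,0.7,20],"claw":20},{"delta_rot":[0,0,0],"offset":[-0.5,0.7,34],"claw":20},{"delta_rot":[0,0,0],"offset":[-0.5,0.7,48],"claw":20},{"delta_rot":[0,0,0],"offset":[-0.5,0.7,62],"claw":20},{"delta_rot":[0,0,0],"offset":[-0.5,0.7,74],"claw":20},{"delta_rot":[0,0,0],"offset":[-0.5,0.7,82],"claw":20},{"delta_rot":[0,0,0],"offset":[-0.5,0.7,85],"claw":20}]'

```text
t: 14.07
tool_pos: [0.6424, -0.0699, 0.2134]
tcp_rot: [-2.29, -2.148, 0.002]
force: [0.2, 0.1, -3.1]
finger_gap: 0.405
```

carry_out --targets '[{"delta_rot":[0,0,0],"offset":[0,0,1],"claw":20},{"delta_rot":[0,0,0],"offset":[0,0,3],"claw":20},{"delta_rot":[0,0,0],"offset":[0,0,5],"claw":20},{"delta_rot":[0,0,0],"offset":[0,0,7],"claw":20},{"delta_rot":[0,0,0],"offset":[0,0,8],"claw":20},{"delta_rot":[0,0,0],"offset":[0,0,8],"claw":20}]'

```text
t: 14.57
tool_pos: [0.6431, -0.0701, 0.2072]
tcp_rot: [2.291, 2.149, -0.0]
force: [0.0, 0.3, -1.3]
finger_gap: 0.404
```

carry_out --targets '[{"delta_rot":[0,0,0],"offset":[0,0,1],"claw":20},{"delta_rot":[0,0,0],"offset":[0,0,2],"claw":20},{"delta_rot":[0,0,0],"offset":[0,0,3],"claw":20},{"delta_rot":[0,0,0],"offset":[0,0,3],"claw":20}]'

```text
t: 14.9
tool_pos: [0.6431, -0.0701, 0.2041]
tcp_rot: [2.291, 2.149, 0.0]
force: [0.4, 0.6, -2.0]
finger_gap: 0.406
```

carry_out --targets '[{"delta_rot":[0,0,0],"offset":[0,0,1],"claw":20},{"delta_rot":[0,0,0],"offset":[0,0,2],"claw":20},{"delta_rot":[0,0,0],"offset":[0,0,3],"claw":20},{"delta_rot":[0,0,0],"offset":[0,0,3],"claw":20}]'

```text
t: 15.23
tool_pos: [0.6434, -0.0703, 0.2038]
tcp_rot: [2.289, 2.147, 0.002]
force: [-3.1, 1.4, 13.6]
finger_gap: 0.407
```

Seated at z 0.204 as predicted. Release, retreat.

carry_out --targets '[{"delta_rot":[0,0,0],"offset":[0,0,-1.5],"claw":20},{"delta_rot":[0,0,0],"offset":[0,0,-2],"claw":50},{"delta_rot":[0,0,0],"offset":[0,0,-2],"claw":85},{"delta_rot":[0,0,0],"offset":[0,0,-2],"claw":85},{"delta_rot":[0,0,0],"offset":[0,0,-2],"claw":85},{"delta_rot":[0,0,0],"offset":[0,0,-2],"claw":85},{"delta_rot":[0,0,0],"offset":[0,0,-2],"claw":85}]'

```text
t: 15.82
tool_pos: [0.643, -0.0702, 0.203]
tcp_rot: [-2.291, -2.149, 0.0]
force: [-0.3, -0.7, -0.6]
finger_gap: 0.995
```

carry_out --targets '[{"delta_rot":[0,0,0],"offset":[0,0,-10],"claw":85},{"delta_rot":[0,0,0],"offset":[0,0,-30],"claw":85},{"delta_rot":[0,0,0],"offset":[0,0,-65],"claw":85},{"delta_rot":[0,0,0],"offset":[0,0,-100],"claw":85},{"delta_rot":[0,0,0],"offset":[0,0,-100],"claw":85},{"delta_rot":[0,0,0],"offset":[0,0,-100],"claw":85},{"delta_rot":[0,0,0],"offset":[0,0,-100],"claw":85}]'

```text
t: 16.4
tool_pos: [0.6432, -0.0702, 0.3034]
tcp_rot: [2.291, 2.149, 0.0]
force: [0.1, -0.5, -1.0]
finger_gap: 0.996
```

```bash
python3 goal.py .456,-.089,.27 .456,-.089,.165
```

```text
t 16.4 at [ 0.6432 -0.0702  0.3034] rot [2.291  2.1489 0.0002] gap 0.9964294336781466 F [ 0.0751 -0.5087 -1.0109] q [-0.3103  0.2782  0.398   1.6901 -0.0001  1.3245]
to (0.456, -0.089, 0.27) offset [ -30.7 -185.6   33.3] rot [0.0005 0.0002 0.001 ]
to (0.456, -0.089, 0.165) offset [ -30.7 -185.7  138.3] rot [0.0005 0.0002 0.001 ]
```

carry_out --targets '[{"delta_rot":[0,0,0],"offset":[-6,-36,0],"claw":85},{"delta_rot":[0,0,0],"offset":[-12,-74,0],"claw":85},{"delta_rot":[0,0,0],"offset":[-18,-112,0],"claw":85},{"delta_rot":[0,0,0],"offset":[-25,-150,0],"claw":85},{"delta_rot":[0,0,0],"offset":[-31,-186,0],"claw":85},{"delta_rot":[0,0,0],"offset":[-31,-186,0],"claw":85},{"delta_rot":[0,0,0],"offset":[-31,-186,30],"claw":85},{"delta_rot":[0,0,0],"offset":[-31,-186,60],"claw":85}]'

```text
t: 17.07
tool_pos: [0.4555, -0.0895, 0.2429]
tcp_rot: [2.29, 2.147, 0.001]
force: [0.7, -0.2, -0.6]
finger_gap: 0.995
```

carry_out --targets '[{"delta_rot":[0,0,0],"offset":[0,0,10],"claw":85},{"delta_rot":[0,0,0],"offset":[0,0,10],"claw":85},{"delta_rot":[0,0,0],"offset":[0,0,10],"claw":85}]'

```text
t: 17.32
tool_pos: [0.4552, -0.0889, 0.2332]
tcp_rot: [-2.29, -2.148, 0.001]
force: [-0.0, 0.4, 0.3]
finger_gap: 0.994
```

```bash
python3 goal.py .456,-.089,.165
```

```text
t 17.3167 at [ 0.4552 -0.0889  0.2332] rot [-2.2903 -2.1485  0.0009] gap 0.9938096245547458 F [-0.0493  0.4134  0.2843] q [-0.4761 -0.3157 -0.3177  1.5703 -0.0001  1.1586]
to (0.456, -0.089, 0.165) offset [-0.1  0.9 68.1] rot [-0.0014 -0.0005  0.0011]
```

carry_out --targets '[{"delta_rot":[0,0,0],"offset":[0,1,25],"claw":85},{"delta_rot":[0,0,0],"offset":[0,1,50],"claw":85},{"delta_rot":[0,0,0],"offset":[0,1,67],"claw":85},{"delta_rot":[0,0,0],"offset":[0,1,67],"claw":85},{"delta_rot":[0,0,0],"offset":[0,1,67],"claw":50},{"delta_rot":[0,0,0],"offset":[0,1,67],"claw":15},{"delta_rot":[0,0,0],"offset":[0,1,67],"claw":15},{"delta_rot":[0,0,0],"offset":[0,1,67],"claw":15}]'

```text
t: 17.98
tool_pos: [0.4572, -0.0896, 0.1678]
tcp_rot: [2.29, 2.148, 0.001]
force: [-0.3, -0.0, -1.1]
finger_gap: 0.446
```

carry_out --targets '[{"delta_rot":[0,0,0],"offset":[0,0,0],"claw":15},{"delta_rot":[0,0,0],"offset":[0,0,0],"claw":15},{"delta_rot":[0,0,0],"offset":[0,0,0],"claw":15},{"delta_rot":[0,0,0],"offset":[0,0,0],"claw":15},{"delta_rot":[0,0,0],"offset":[0,0,0],"claw":15}]'

```text
t: 18.4
tool_pos: [0.457, -0.0896, 0.1676]
tcp_rot: [2.29, 2.148, 0.001]
force: [-0.4, 0.3, 5.8]
finger_gap: 0.324
```

carry_out --targets '[{"delta_rot":[0,0,0],"offset":[0,0,-6],"claw":15},{"delta_rot":[0,0,0],"offset":[0,0,-18],"claw":15},{"delta_rot":[0,0,0],"offset":[0,0,-36],"claw":15},{"delta_rot":[0,0,0],"offset":[0,0,-55],"claw":15},{"delta_rot":[0,0,0],"offset":[0,0,-75],"claw":15},{"delta_rot":[0,0,0],"offset":[0,0,-95],"claw":15},{"delta_rot":[0,0,0],"offset":[0,0,-110],"claw":15},{"delta_rot":[0,0,0],"offset":[0,0,-116],"claw":15}]'

```text
t: 19.07
tool_pos: [0.4571, -0.0896, 0.2855]
tcp_rot: [2.289, 2.147, 0.002]
force: [0.4, 0.5, -0.7]
finger_gap: 0.322
```

carry_out --targets '[{"delta_rot":[0,0,0],"offset":[1,15,0],"claw":15},{"delta_rot":[0,0,0],"offset":[4,40,0],"claw":15},{"delta_rot":[0,0,0],"offset":[10,70,0],"claw":15},{"delta_rot":[0,0,0],"offset":[30,92,0],"claw":15},{"delta_rot":[0,0,0],"offset":[60,93,0],"claw":15},{"delta_rot":[0,0,0],"offset":[95,93,0],"claw":15},{"delta_rot":[0,0,0],"offset":[130,93,0],"claw":15},{"delta_rot":[0,0,0],"offset":[165,93,0],"claw":15}]'

```text
t: 19.73
tool_pos: [0.5596, 0.071, 0.282]
tcp_rot: [-2.291, -2.148, 0.001]
force: [0.8, 0.4, -0.8]
finger_gap: 0.322
```

carry_out --targets '[{"delta_rot":[0,0,0],"offset":[20,0,0],"claw":15},{"delta_rot":[0,0,0],"offset":[33,3,0],"claw":15},{"delta_rot":[0,0,0],"offset":[35,20,0],"claw":15},{"delta_rot":[0,0,0],"offset":[35,45,0],"claw":15},{"delta_rot":[0,0,0],"offset":[35,70,0],"claw":15},{"delta_rot":[0,0,0],"offset":[35,87,0],"claw":15},{"delta_rot":[0,0,0],"offset":[35,93,0],"claw":15},{"delta_rot":[0,0,0],"offset":[35,93,0],"claw":15}]'

```text
t: 20.4
tool_pos: [0.6556, 0.0976, 0.2811]
tcp_rot: [-2.292, -2.148, 0.002]
force: [-0.1, 0.1, -1.8]
finger_gap: 0.324
```

carry_out --targets '[{"delta_rot":[0,0,0],"offset":[0,0,0],"claw":15},{"delta_rot":[0,0,0],"offset":[0,0,0],"claw":15},{"delta_rot":[0,0,0],"offset":[0,0,0],"claw":15},{"delta_rot":[0,0,0],"offset":[0,0,0],"claw":15}]'

```text
t: 20.73
tool_pos: [0.6543, 0.0986, 0.2828]
tcp_rot: [2.291, 2.149, 0.001]
force: [0.2, 0.7, -1.5]
finger_gap: 0.327
```

```bash
python3 goal.py .655,.099,.1856; python3 - <<'E'
from h import *
c=capture("scene");S=c["frame"];p=np.array(get_state()["tool_pos"]);print("toe exp",proj(c,p-[0,0,.15]))
a=cv2.resize(S[120:420,200:500],(600,600),interpolation=2)
cv2.imwrite("pics/f.png",a[:,:,::-1])
E
```

```text
t 20.7333 at [0.6543 0.0986 0.2828] rot [2.2908 2.1491 0.0005] gap 0.32675360114200697 F [ 0.1974  0.723  -1.5164] q [-0.0475  0.3146  0.4031  1.6587 -0.0001  1.5871]
to (0.655, 0.099, 0.1856) offset [ 0.5  0.6 97.2] rot [0.0006 0.0001 0.0012]
toe exp [413.42929064 296.11319403]
```

View pics/f.png

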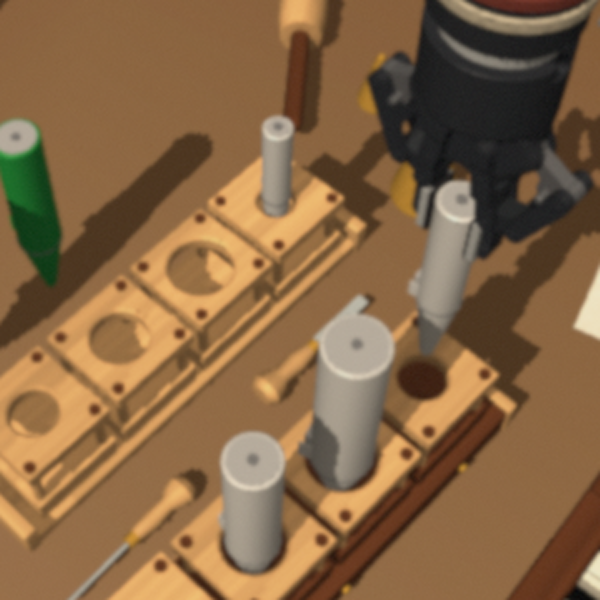

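carry_out --targets '[{"delta_rot":[0,0,0],"offset":[0,0.5,8],"claw":15},{"delta_rot":[0,0,0],"offset":[0,0.5,20],"claw":15},{"delta_rot":[0,0,0],"offset":[0,0.5,34],"claw":15},{"delta_rot":[0,0,0],"offset":[0,0.5,48],"claw":15},{"delta_rot":[0,0,0],"offset":[0,0.5,62],"claw":15},{"delta_rot":[0,0,0],"offset":[0,0.5,74],"claw":15},{"delta_rot":[0,0,0],"offset":[0,0.5,82],"claw":15},{"delta_rot":[0,0,0],"offset":[0,0.5,85],"claw":15}]'

```text
t: 21.45
tool_pos: [0.6546, 0.0985, 0.1953]
tcp_rot: [-2.29, -2.148, 0.002]
force: [-0.2, -0.1, -1.3]
finger_gap: 0.322
```

carry_out --targets '[{"delta_rot":[0,0,0],"offset":[0,0,1],"claw":15},{"delta_rot":[0,0,0],"offset":[0,0,3],"claw":15},{"delta_rot":[0,0,0],"offset":[0,0,5],"claw":15},{"delta_rot":[0,0,0],"offset":[0,0,7],"claw":15},{"delta_rot":[0,0,0],"offset":[0,0,8],"claw":15},{"delta_rot":[0,0,0],"offset":[0,0,8],"claw":15}]'

```text
t: 21.95
tool_pos: [0.6554, 0.0984, 0.1891]
tcp_rot: [2.291, 2.149, -0.0]
force: [0.0, -0.5, -1.3]
finger_gap: 0.324
```

carry_out --targets '[{"delta_rot":[0,0,0],"offset":[0,0,1],"claw":15},{"delta_rot":[0,0,0],"offset":[0,0,2],"claw":15},{"delta_rot":[0,0,0],"offset":[0,0,3],"claw":15},{"delta_rot":[0,0,0],"offset":[0,0,3],"claw":15}]'

```text
t: 22.28
tool_pos: [0.6554, 0.0985, 0.186]
tcp_rot: [-2.291, -2.149, -0.0]
force: [-0.5, 0.2, -1.6]
finger_gap: 0.329
```

carry_out --targets '[{"delta_rot":[0,0,0],"offset":[0,0,1],"claw":15},{"delta_rot":[0,0,0],"offset":[0,0,2],"claw":15},{"delta_rot":[0,0,0],"offset":[0,0,3],"claw":15},{"delta_rot":[0,0,0],"offset":[0,0,3],"claw":15}]'

```text
t: 22.62
tool_pos: [0.6559, 0.0985, 0.1856]
tcp_rot: [2.29, 2.148, 0.003]
force: [-3.5, 1.3, 12.0]
finger_gap: 0.324
```

carry_out --targets '[{"delta_rot":[0,0,0],"offset":[0,0,-1.5],"claw":15},{"delta_rot":[0,0,0],"offset":[0,0,-2],"claw":45},{"delta_rot":[0,0,0],"offset":[0,0,-2],"claw":85},{"delta_rot":[0,0,0],"offset":[0,0,-2],"claw":85},{"delta_rot":[0,0,0],"offset":[0,0,-2],"claw":85},{"delta_rot":[0,0,0],"offset":[0,0,-2],"claw":85},{"delta_rot":[0,0,0],"offset":[0,0,-2],"claw":85}]'

```text
t: 23.2
tool_pos: [0.6553, 0.0984, 0.185]
tcp_rot: [-2.291, -2.149, 0.0]
force: [-0.3, -0.9, 0.6]
finger_gap: 0.995
```

carry_out --targets '[{"delta_rot":[0,0,0],"offset":[0,0,-10],"claw":85},{"delta_rot":[0,0,0],"offset":[0,0,-30],"claw":85},{"delta_rot":[0,0,0],"offset":[0,0,-65],"claw":85},{"delta_rot":[0,0,0],"offset":[0,0,-100],"claw":85},{"delta_rot":[0,0,0],"offset":[0,0,-100],"claw":85},{"delta_rot":[0,0,0],"offset":[0,0,-100],"claw":85},{"delta_rot":[0,0,0],"offset":[0,0,-100],"claw":85}]'

```text
t: 23.78
tool_pos: [0.6555, 0.0984, 0.2854]
tcp_rot: [2.291, 2.149, 0.0]
force: [-1.5, 0.6, -0.5]
finger_gap: 0.99
```

```bash
python3 goal.py .4705,.166,.24 .4705,.166,.145
```

```text
t 23.7833 at [0.6555 0.0984 0.2854] rot [2.291  2.1489 0.0004] gap 0.9900966662838656 F [-1.5329  0.5851 -0.5295] q [-0.0477  0.3201  0.4144  1.6646 -0.0001  1.5871]
to (0.4705, 0.166, 0.24) offset [  55.6 -189.    45.3] rot [0.0005 0.0001 0.001 ]
to (0.4705, 0.166, 0.145) offset [  55.6 -189.   140.3] rot [0.0005 0.0001 0.001 ]
```

carry_out --targets '[{"delta_rot":[0,0,0],"offset":[11,-36,0],"claw":85},{"delta_rot":[0,0,0],"offset":[22,-74,0],"claw":85},{"delta_rot":[0,0,0],"offset":[33,-112,0],"claw":85},{"delta_rot":[0,0,0],"offset":[44,-150,0],"claw":85},{"delta_rot":[0,0,0],"offset":[55.5,-189,0],"claw":85},{"delta_rot":[0,0,0],"offset":[55.5,-189,0],"claw":85},{"delta_rot":[0,0,0],"offset":[55.5,-189,30],"claw":85},{"delta_rot":[0,0,0],"offset":[55.5,-189,60],"claw":85}]'

```text
t: 24.45
tool_pos: [0.4702, 0.1663, 0.2249]
tcp_rot: [2.289, 2.149, 0.003]
force: [0.4, 0.2, -0.2]
finger_gap: 0.994
```

carry_out --targets '[{"delta_rot":[0,0,0],"offset":[0,0,10],"claw":85},{"delta_rot":[0,0,0],"offset":[0,0,10],"claw":85},{"delta_rot":[0,0,0],"offset":[0,0,10],"claw":85}]'

```text
t: 24.7
tool_pos: [0.4699, 0.1658, 0.215]
tcp_rot: [-2.291, -2.148, 0.002]
force: [0.4, 0.8, 0.7]
finger_gap: 0.996
```

```bash
python3 goal.py .4705,.166,.145
```

```text
t 24.7 at [0.4699 0.1658 0.215 ] rot [-2.2908 -2.1484  0.0021] gap 0.9955853990472532 F [0.3635 0.8041 0.6866] q [ 0.0761 -0.2101 -0.2617  1.5208 -0.0001  1.7111]
to (0.4705, 0.166, 0.145) offset [ 0.3  0.7 70. ] rot [-0.0016  0.0003  0.0009]
```

carry_out --targets '[{"delta_rot":[0,0,0],"offset":[0,0.7,25],"claw":85},{"delta_rot":[0,0,0],"offset":[0,0.7,50],"claw":85},{"delta_rot":[0,0,0],"offset":[0,0.7,68],"claw":85},{"delta_rot":[0,0,0],"offset":[0,0.7,68],"claw":85},{"delta_rot":[0,0,0],"offset":[0,0.7,68],"claw":45},{"delta_rot":[0,0,0],"offset":[0,0.7,68],"claw":10},{"delta_rot":[0,0,0],"offset":[0,0.7,68],"claw":10},{"delta_rot":[0,0,0],"offset":[0,0.7,68],"claw":10}]'

```text
t: 25.37
tool_pos: [0.472, 0.1659, 0.1489]
tcp_rot: [2.29, 2.148, 0.003]
force: [0.5, -0.0, 0.7]
finger_gap: 0.447
```

carry_out --targets '[{"delta_rot":[0,0,0],"offset":[0,0,0],"claw":10},{"delta_rot":[0,0,0],"offset":[0,0,0],"claw":10},{"delta_rot":[0,0,0],"offset":[0,0,0],"claw":10},{"delta_rot":[0,0,0],"offset":[0,0,0],"claw":10},{"delta_rot":[0,0,0],"offset":[0,0,0],"claw":10},{"delta_rot":[0,0,0],"offset":[0,0,0],"claw":10}]'

```text
t: 25.87
tool_pos: [0.4716, 0.1659, 0.1484]
tcp_rot: [2.29, 2.149, 0.002]
force: [-0.8, -0.5, 4.8]
finger_gap: 0.251
```

carry_out --targets '[{"delta_rot":[0,0,0],"offset":[0,0,-6],"claw":10},{"delta_rot":[0,0,0],"offset":[0,0,-18],"claw":10},{"delta_rot":[0,0,0],"offset":[0,0,-36],"claw":10},{"delta_rot":[0,0,0],"offset":[0,0,-55],"claw":10},{"delta_rot":[0,0,0],"offset":[0,0,-75],"claw":10},{"delta_rot":[0,0,0],"offset":[0,0,-95],"claw":10},{"delta_rot":[0,0,0],"offset":[0,0,-110],"claw":10},{"delta_rot":[0,0,0],"offset":[0,0,-116],"claw":10}]'

```text
t: 26.53
tool_pos: [0.4718, 0.1659, 0.2667]
tcp_rot: [2.29, 2.148, 0.004]
force: [0.4, 1.4, -0.1]
finger_gap: 0.255
```

carry_out --targets '[{"delta_rot":[0,0,0],"offset":[-1,15,0],"claw":10},{"delta_rot":[0,0,0],"offset":[-4,40,0],"claw":10},{"delta_rot":[0,0,0],"offset":[-12,70,0],"claw":10},{"delta_rot":[0,0,0],"offset":[-35,90,0],"claw":10},{"delta_rot":[0,0,0],"offset":[-70,92,0],"claw":10},{"delta_rot":[0,0,0],"offset":[-105,92,0],"claw":10},{"delta_rot":[0,0,0],"offset":[-140,92,0],"claw":10},{"delta_rot":[0,0,0],"offset":[-175,92,0],"claw":10}]'

```text
t: 27.2
tool_pos: [0.5512, -0.0161, 0.263]
tcp_rot: [-2.291, -2.149, 0.001]
force: [0.2, 0.4, -0.5]
finger_gap: 0.254
```

carry_out --targets '[{"delta_rot":[0,0,0],"offset":[-35,0,0],"claw":10},{"delta_rot":[0,0,0],"offset":[-70,0,0],"claw":10},{"delta_rot":[0,0,0],"offset":[-105,0,0],"claw":10},{"delta_rot":[0,0,0],"offset":[-127,8,0],"claw":10},{"delta_rot":[0,0,0],"offset":[-134,30,0],"claw":10},{"delta_rot":[0,0,0],"offset":[-134.5,60,0],"claw":10},{"delta_rot":[0,0,0],"offset":[-134.5,83,0],"claw":10},{"delta_rot":[0,0,0],"offset":[-134.5,93,0],"claw":10}]'

```text
t: 27.87
tool_pos: [0.6375, -0.1553, 0.2621]
tcp_rot: [-2.291, -2.148, 0.0]
force: [-0.1, 0.5, -1.6]
finger_gap: 0.25
```

carry_out --targets '[{"delta_rot":[0,0,0],"offset":[0,0,0],"claw":10},{"delta_rot":[0,0,0],"offset":[0,0,0],"claw":10},{"delta_rot":[0,0,0],"offset":[0,0,0],"claw":10},{"delta_rot":[0,0,0],"offset":[0,0,0],"claw":10},{"delta_rot":[0,0,0],"offset":[0,0,0],"claw":10}]'

```text
t: 28.28
tool_pos: [0.6353, -0.1548, 0.2637]
tcp_rot: [2.291, 2.149, 0.0]
force: [0.9, -0.2, -0.4]
finger_gap: 0.25
```

```bash
python3 goal.py .6357,-.155,.1664; python3 - <<'E'
from h import *
c=capture("scene");S=c["frame"];p=np.array(get_state()["tool_pos"]);print("toe exp",proj(c,p-[0,0,.1304]))
a=cv2.resize(S[220:480,200:440],(554,600),interpolation=2)
cv2.imwrite("pics/g.png",a[:,:,::-1])
E
```

```text
t 28.2833 at [ 0.6353 -0.1548  0.2637] rot [2.2912 2.1488 0.0001] gap 0.24991630836968526 F [ 0.8792 -0.1966 -0.3961] q [-0.4384  0.2795  0.3266  1.6175 -0.0001  1.1965]
to (0.6357, -0.155, 0.1664) offset [-0.2  0.4 97.3] rot [0.0004 0.0003 0.0009]
toe exp [277.10146552 428.05991038]
```

View pics/g.png

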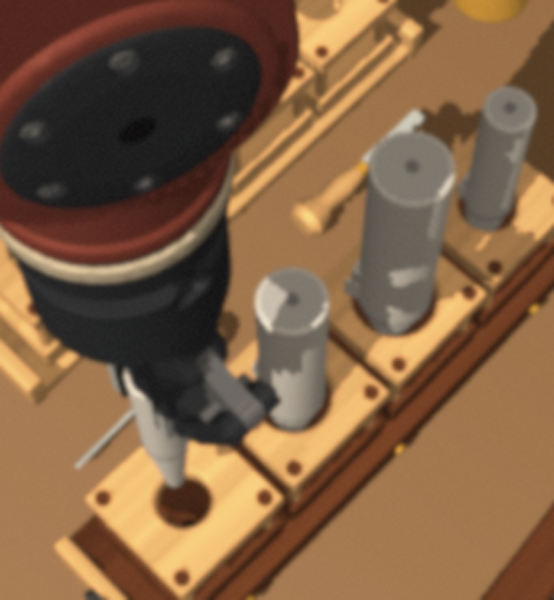

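carry_out --targets '[{"delta_rot":[0,0,0],"offset":[1.6,0.3,8],"claw":10},{"delta_rot":[0,0,0],"offset":[1.6,0.3,20],"claw":10},{"delta_rot":[0,0,0],"offset":[1.6,0.3,34],"claw":10},{"delta_rot":[0,0,0],"offset":[1.6,0.3,48],"claw":10},{"delta_rot":[0,0,0],"offset":[1.6,0.3,62],"claw":10},{"delta_rot":[0,0,0],"offset":[1.6,0.3,74],"claw":10},{"delta_rot":[0,0,0],"offset":[1.6,0.3,82],"claw":10},{"delta_rot":[0,0,0],"offset":[1.6,0.3,85],"claw":10}]'

```text
t: 29.0
tool_pos: [0.6355, -0.1529, 0.1764]
tcp_rot: [-2.29, -2.148, 0.001]
force: [-0.1, 0.3, -1.9]
finger_gap: 0.252
```

carry_out --targets '[{"delta_rot":[0,0,0],"offset":[0,0,1],"claw":10},{"delta_rot":[0,0,0],"offset":[0,0,3],"claw":10},{"delta_rot":[0,0,0],"offset":[0,0,5],"claw":10},{"delta_rot":[0,0,0],"offset":[0,0,7],"claw":10},{"delta_rot":[0,0,0],"offset":[0,0,8],"claw":10},{"delta_rot":[0,0,0],"offset":[0,0,8],"claw":10}]'

```text
t: 29.5
tool_pos: [0.6362, -0.1533, 0.1702]
tcp_rot: [2.291, 2.149, -0.0]
force: [-0.4, -0.6, -0.9]
finger_gap: 0.252
```

carry_out --targets '[{"delta_rot":[0,0,0],"offset":[0,0,1],"claw":10},{"delta_rot":[0,0,0],"offset":[0,0,2],"claw":10},{"delta_rot":[0,0,0],"offset":[0,0,3],"claw":10},{"delta_rot":[0,0,0],"offset":[0,0,3],"claw":10}]'

```text
t: 29.83
tool_pos: [0.6362, -0.1532, 0.167]
tcp_rot: [-2.291, -2.149, 0.0]
force: [-0.6, 0.1, -0.4]
finger_gap: 0.251
```

carry_out --targets '[{"delta_rot":[0,0,0],"offset":[0,0,1],"claw":10},{"delta_rot":[0,0,0],"offset":[0,0,2],"claw":10},{"delta_rot":[0,0,0],"offset":[0,0,3],"claw":10},{"delta_rot":[0,0,0],"offset":[0,0,3],"claw":10}]'

```text
t: 30.17
tool_pos: [0.6367, -0.1535, 0.1663]
tcp_rot: [2.29, 2.148, 0.001]
force: [-3.3, 0.6, 10.1]
finger_gap: 0.254
```

Seated at 0.166 as predicted. Release, rise and move clear (toward −y).

carry_out --targets '[{"delta_rot":[0,0,0],"offset":[0,0,-1.5],"claw":10},{"delta_rot":[0,0,0],"offset":[0,0,-2],"claw":40},{"delta_rot":[0,0,0],"offset":[0,0,-2],"claw":85},{"delta_rot":[0,0,0],"offset":[0,0,-2],"claw":85},{"delta_rot":[0,0,0],"offset":[0,0,-2],"claw":85},{"delta_rot":[0,0,0],"offset":[0,0,-2],"claw":85},{"delta_rot":[0,0,0],"offset":[0,0,-2],"claw":85},{"delta_rot":[0,0,0],"offset":[0,0,-2],"claw":85}]'

```text
t: 30.83
tool_pos: [0.6362, -0.1533, 0.1661]
tcp_rot: [-2.291, -2.149, 0.0]
force: [0.0, 0.8, -0.4]
finger_gap: 0.996
```

carry_out --targets '[{"delta_rot":[0,0,0],"offset":[0,0,-10],"claw":85},{"delta_rot":[0,0,0],"offset":[0,0,-30],"claw":85},{"delta_rot":[0,0,0],"offset":[0,0,-65],"claw":85},{"delta_rot":[0,0,0],"offset":[0,0,-100],"claw":85},{"delta_rot":[0,0,0],"offset":[0,0,-130],"claw":85},{"delta_rot":[0,0,0],"offset":[-30,-20,-130],"claw":85},{"delta_rot":[0,0,0],"offset":[-60,-45,-130],"claw":85},{"delta_rot":[0,0,0],"offset":[-95,-70,-130],"claw":85}]'

```text
t: 31.5
tool_pos: [0.5608, -0.2427, 0.2979]
tcp_rot: [2.287, 2.15, 0.001]
force: [-0.4, -0.0, -0.2]
finger_gap: 0.99
```

carry_out --targets '[{"delta_rot":[0,0,0],"offset":[-35,-25,0],"claw":85},{"delta_rot":[0,0,0],"offset":[-70,-50,0],"claw":85},{"delta_rot":[0,0,0],"offset":[-100,-70,0],"claw":85},{"delta_rot":[0,0,0],"offset":[-120,-80,0],"claw":85},{"delta_rot":[0,0,0],"offset":[-120,-80,0],"claw":85},{"delta_rot":[0,0,0],"offset":[-120,-80,0],"claw":85},{"delta_rot":[0,0,0],"offset":[-120,-80,0],"claw":85},{"delta_rot":[0,0,0],"offset":[-120,-80,0],"claw":85}]'

```text
t: 32.17
tool_pos: [0.4743, -0.3563, 0.2967]
tcp_rot: [2.29, 2.15, 0.0]
force: [0.4, 0.2, 0.6]
finger_gap: 0.99
```

```bash
python3 - <<'E'
from h import *
S=capture("scene");T=capture("top");save(S,"end")
b=T["frame"][120:300,160:500];cv2.imwrite("pics/endt.png",cv2.resize(b,(780,413),interpolation=2)[:,:,::-1])
X={"long":(.650,.015,.248),"second":(.643,-.07,.226),"third":(.6555,.0985,.206),"short":(.6363,-.1533,.186)}
for k,P in X.items():
    q=proj(S,P);t=proj(T,P);print(k,"scene",q.round(1),"top",t.round(1),"topcrop",((t-[160,120])*2.294).round())
E
```

```text
long scene [380.  292.7] top [351.7 149.1] topcrop [440.  67.]
second scene [327.4 350.2] top [402.3 158.3] topcrop [556.  88.]
third scene [421.1 267.4] top [300.5 151.2] topcrop [322.  72.]
short scene [275.3 413.3] top [446.1 169.1] topcrop [656. 113.]
```

View pics/end.png

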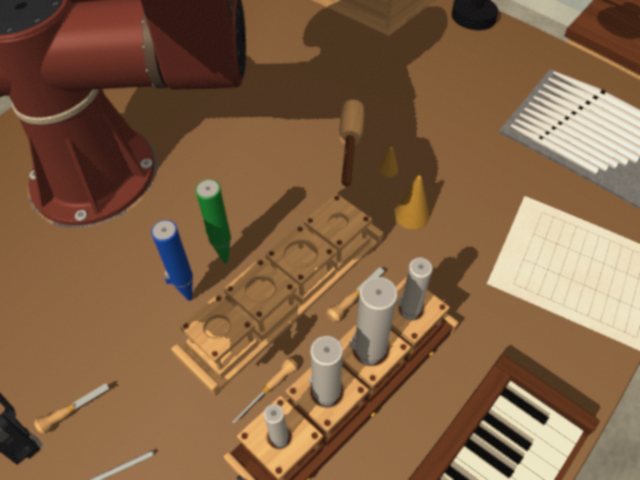

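View pics/endt.png

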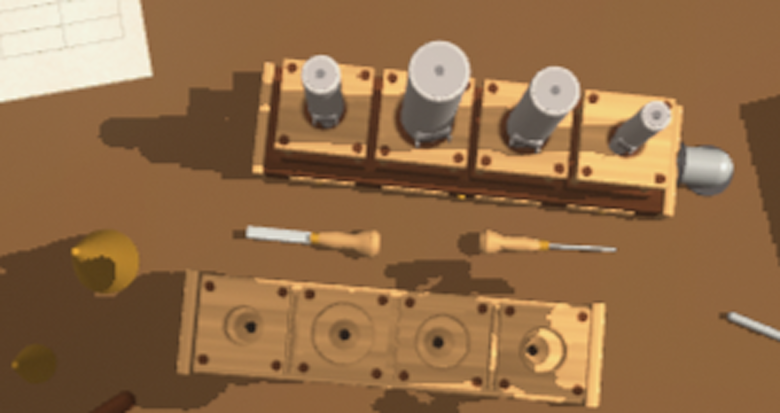

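All four pipe tops sit within about 2 px of where fully seated, upright pipes should appear. In the scene view the longest is at (378,292), the second at (327,350), the third at (421,266) and the shortest at (275,412). The rack is empty, the cone hasn't moved, and the blue and green look-alikes still stand where they were.

```bash
python3 -c "
from bench import *
print(job_done())"
```

```text
the job is handed in; nothing more can be done
None
```

All four pipes are in the voicing chest, and I handed the job in at about 32 s of the 104 s allowed. The pipe 43 mm across is in block_51, the 36 mm in block_44, the 29 mm in block_37 and the 23 mm in block_31. I placed them in that order, each gripped near the top, lowered slowly and released only after its toe touched the seat.

- **Seating:** each toe met its seat within about 1 mm of the height expected from the rack. The contact force was 10–20 N, and no reading went above 20 N.
- **Upright:** with the arm moved clear, the pipe tops in both cameras were within about 2 px of where fully seated, upright pipes should appear.
- **Bystanders:** the tuning cone and the blue and green look-alikes looked unmoved in the last pictures.
- **Disagreement between cameras:** the two cameras differed by 2–3 mm on the hole positions. I used values at or near their average, which stayed within the play at the board. No checks failed.

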